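Hang the nut driver in the balancer arm's yoke

ROBOT

A 7-joint arm with a two-finger parallel gripper is mounted at the origin on the work surface. World frame = base frame: x ahead of the robot, y to its left, z up, the work surface at z = 0. Lengths are in mm, angles in rad, forces in N, time in s.
With the tool pointing down it reaches from about 425 to 950 mm from the base axis. Payload 16.7 kg.
Tool frame: the origin (TCP) lies at the very end of the fingers, on their centre line; the grasp point (between the pads) lies 19 mm behind it; z points along the fingers, y is the line along which they close (so a half turn about z gives the same grasp; the last joint's range is limited). The gripper opens to 94 mm and grips with 3 to 60 N. Pads are 16 mm wide; open, the fingers measure 119 mm over their backs; the gripper's body (75 mm by 177 mm) begins 78 mm behind the grasp point.
Start: joints at [-1.31, 0.426, 0.074, 1.606, -0.034, 1.111, -0.067], TCP at [268.937, 619.07, 205.467] pointing down, gripper open.
Joint ranges: [-2.85, 2.85], [-0.5, 2.14], [-1.23, 1.37], [0.21, 2.46], [-1.02, 4.16], [0.16, 2.05], [-2.73, 2.73]. Speed limits (rad/s): [1.89, 1.89, 2.39, 2.39, 3.01, 3.01, 3.01].

INTERFACE

Orientations are given as a unit quaternion [w, x, y, z].
In Python, from rig import * gives the robot as it stands.
- The arm moves only by the tool servo_tool, never from a script. Its arguments are lists of equal length, an entry for each row: "travel": the shift along the tool's x, y, z in mm, a list of three; "turn": the turn, a rotation vector about the tool's x, y, z in degrees, a list of three; "grip": the opening, from 0 (shut) to 1 (fully open). In form: {"travel": [[tx, ty, tz], ...], "turn": [[rx, ry, rz], ...], "grip": [grip, ...]}. A call has 1 to 12 rows; each row is the pose to reach, as a shift and turn from the pose commanded when the call began, along the tool's axes at that moment; what a row does not reach only later rows make up. A row lasts 1/12 s, in which the tool goes at most 41.7 mm and 7.16 degrees, less where a joint would pass 70% of its speed; a pose out of reach is approached as far as the arm can. A call with a gripper value outside its range is refused whole. The fingers move at their own pace and stop on an object; "grip_force" is the grip in N (left out, the last holds). Time passes only in rows, so rows that repeat a pose let the fingers close. It gives the time, the measured TCP pose, the force, the opening and the grip force at its end, in the units of the state.
- state(): the state, without advancing time (a new reading comes with each control period).
- camera(name): name is "side" or "top"; returns the picture (400x640x3 uint8, red, green, blue); there is no depth.
- camera_model(name): a dict with "fx", "fy", "cx", "cy" (pixels), "rvec" (rotation vector, rad) and "tvec" (3), from world to camera coordinates, as OpenCV has them. Camera axes: x right, y down, z forward; pixel columns grow to the right and rows downward; lengths in mm; the calibration is good to about 2 mm. A picture is of the moment at which its call begins. camera_model takes no time and is no camera call.
- close_job(): hands the job in; it is judged then, once.
The state is a dict: "t": time; "joint_positions": joint angles; "dq": joint speeds; "joint_torque": joint torques, N m; "position": TCP position; "tool_rot": TCP orientation; "ft_force": force on the tool from outside, world axes, zero at the start; "torque": the same for the moment, N m; "width": opening from 0.0 (shut) to 1.0 (fully open); "gripper_force": force on a finger pad.
Only numpy, scipy, OpenCV 4.12 (cv2) and the standard library are available. Lean on these libraries where they do the work, as an engineer would, in place of code of your own. Each camera call takes 0.05 s, during which the arm holds its last target. There are 200 camera calls.

TASK

Take the cordless nut driver out of the bench stand and hang it by its collar in the yoke of the spring-balanced tool arm, so that the collar lies flat on the yoke behind its upturned lips. Go down slowly with the arm as it sinks, without forcing it, and let go only when the arm has come to rest and carries the whole weight, so that it neither drops nor springs up when you release; leave everything else on the bench where it is.

Things in the scene. Friction and masses are not known exactly. Their poses are not given: they have to be found in the camera images.
- driver: cordless straight nut driver, upright in one bore of the stand. Origin at its bit's tip, z up along its axis. From the tip: bit and nose to 50 mm, round neck 30 mm in diameter from 50 to 100, flat collar 54 mm in diameter from 100 to 106, round black grip 36 mm in diameter from 114 to 180, top at 183. Weighs 0.39 to 0.91 kg depending on its battery, which cannot be seen
- driver_collar (a point): centre of the driver's collar underside (100 mm above the tip); axes as the driver's
- driver_grip (a point): middle of the driver's grip, on its axis, 50 mm above the collar's underside; axes as the driver's
- stand: fixed grey sheet-steel bench stand 100 x 200 mm, 110 mm high, origin at the centre of its foot, y along its length. Two bores 36 mm in diameter through its top, at y = -45 and +45 mm: in one the driver hangs by its collar, in the other the torque screwdriver
- torque_screwdriver: bystander: short hand torque screwdriver with a rounded black handle, in the other bore, its top 38 mm above the stand's top (148 mm above the bench); origin at its blade's tip, 80 mm below the stand's top
- spring_arm (a joint): sinking of the spring-balanced parallelogram arm (rad): 0 on its upper stop (unloaded), 0.45 on its lower stop; 300 mm links sloping up by 0.22 at 0, so the yoke sinks along an arc. It leaves the stop at 2.5 N on the yoke, then sinks 18 mm per further newton (friction 0.2 N): the driver settles 20 to 120 mm down. Hardly damped, it bounces if let go out of balance; it must not exceed 45 mm/s at the yoke
- yoke_seat (a point): centre of the yoke's flat seat, on the fork's upper face, 270 mm above the bench when unloaded. x points back along the arm to its bench column, z up; the fork opens towards -x. The arm, 370 mm long, reaches from a column at the robot's left across to the right; it swings sideways about the column at a touch (0.35 N) and stays. Seated, the centre of the driver's collar underside lies here within 3 mm
- gearcase: bystander: open aluminium gear case half 140 x 170 x 45 mm under the arm; origin at its underside
- gear_shaft: bystander: upright steel shaft with four gears, 92 mm wide, 175 mm high; origin at its underside
- oil_bottle: bystander: yellow squeeze bottle, 62 mm wide, 195 mm high; origin at its underside
- thinner_bottle: bystander: clear squeeze bottle, 62 mm wide, 195 mm high; origin at its underside
- bearing: bystander: steel bearing ring 62 mm wide, 16 mm high, lying flat; origin at its underside
- hub: bystander: steel clutch hub 100 mm wide, 24 mm high, lying flat; origin at its underside
- wrench: bystander: steel spanner 180 mm long lying on the bench; origin at its underside
- yoke: steel fork at the arm's end, always level, 8 mm thick; origin at its upper pivot, 68 mm behind the seat's centre, 10 mm below it. Slot 34 mm wide, closed end 17.5 mm behind the seat's centre; tines 13 mm wide. Lips 6 mm high stand on the tines 24.5 to 30.5 mm ahead of the seat's centre, flared guides as high go on to 54 mm ahead; a rib 6 mm high crosses 30.5 mm behind it
There are look-alikes about, which are no part of the job. Leave any orange or pink look-alike of the driver alone.

How it is judged (in metres and radians):
On the way, in this order (a step that is already met when the one before it is completed fails the run):
1. the driver is drawn up out of the stand (height (world z) of driver above 0.118 m), for 0.1 s.
2. the driver's collar lies in the yoke, the arm has sunk and has come to rest, and the driver is still held (horizontal distance between driver_collar and yoke_seat below 0.006 m and z of driver_collar in the frame of yoke_seat below 0.004 m and value of joint spring_arm above 0.04 rad and velocity of joint spring_arm between -0.03 and 0.03 rad/s and contact force between the fingers and driver above 0.5 N), for 0.3 s.
At the end, for the whole second after the job is handed in: The driver hangs upright in the yoke (within 3.5 degrees), its collar flat on the seat (within 3 mm) and within 6 mm of the seat's centre, the arm sunk by its weight (more than 0.04 rad), driver and arm at rest and let go (horizontal distance between driver_collar and yoke_seat below 0.006 m and z of driver_collar in the frame of yoke_seat between -0.003 and 0.003 m and angle between driver's own z axis and vertical below 0.06 rad and contact force between driver and yoke above 2 N and value of joint spring_arm above 0.04 rad and velocity of joint spring_arm between -0.03 and 0.03 rad/s and linear speed of driver below 0.02 m/s); the robot touches nothing.
It fails at once if the arm drops or springs up (faster than 0.18 rad/s, 54 mm/s at the yoke) (velocity of joint spring_arm above 0.18 rad/s or velocity of joint spring_arm below -0.18 rad/s).
It fails at once if the yoke is forced (more than 20 N between driver and yoke) (contact force between driver and yoke above 20 N).
It fails at once if something else on the bench is shifted by more than 25 mm (distance of any of torque_screwdriver, gearcase, gear_shaft, oil_bottle, thinner_bottle, bearing, hub, wrench from where it was at the start of the episode above 0.025 m).
It also fails if it takes over 67 s, if anything falls off the work surface, if the arm or the gripper's body presses on something with over 40 N, if the wrist force passes 120 N, or if a joint passes its speed limit or range.

## Working session

There is one attempt and no reset: what is moved stays moved. The work goes in short steps, Python scripts to look and compute and a tool call to move; the robot and the scene stay as the last step left them, time stands still between calls to the robot, and variables do not carry over. Pictures are saved under pics/ and viewed, at most 10 in all, crops included, and the job is handed in when it is done.

Besides the shell and the picture viewer there is one more tool, called after "Request:" as name(argument=value, ...) on one line, values as JSON. servo_tool: Moves the arm, as the interface text tells. Its arguments: {"type":"object","properties":{"travel":{"type":"array","items":{"type":"array","items":{"type":"number"}}},"turn":{"type":"array","items":{"type":"array","items":{"type":"number"}}},"grip":{"type":"array","items":{"type":"number"}},"grip_force":{"type":"number"}},"required":["travel","turn","grip"]}

```bash
mkdir -p pics
python3 - <<'E'
from rig import *
import cv2
s=state();print(s)
for n in("side","top"):
    im=camera(n);cv2.imwrite(f"pics/{n}0.png",im[:,:,::-1].copy());print(n,camera_model(n))
E
```

```text
{'t': 0.0, 'joint_positions': array([-1.31049482,  0.42673459,  0.0738442 ,  1.60663666, -0.03411449,
        1.11079938, -0.06709333]), 'dq': array([-1.62119214e-04, -5.39518931e-04,  1.32574474e-03,  8.02487683e-04,
        9.27945367e-04, -8.07044677e-05, -9.67767378e-04]), 'joint_torque': array([ 5.50913737e-04, -9.35810852e+01,  3.66670512e+00, -4.54154491e+01,
       -4.88822395e-02,  2.01981270e-02,  1.39231011e-04]), 'position': array([268.77794638, 618.67943533, 204.76060611]), 'tool_rot': array([-9.36202263e-05,  2.03482793e-01,  9.79078300e-01, -6.52697613e-04]), 'ft_force': array([-0.05176214, -1.16839548, -0.24892901]), 'torque': array([ 0.01461917,  0.01313558, -0.03223017]), 'gripper_force': 0.0, 'width': 1.0028190860168864}
side {'fx': 500.6505666824423, 'fy': 500.6505666824423, 'cx': 325.18676215575516, 'cy': 205.86662156909, 'rvec': array([ 0.28658099, -2.79022147,  1.27488233]), 'tvec': array([ 527.56982616,  210.36466274, 1759.02549523])}
top {'fx': 482.6924518360203, 'fy': 482.6924518360203, 'cx': 317.1191950387456, 'cy': 208.51097779713191, 'rvec': array([ 2.17974437, -2.19712529,  0.08785818]), 'tvec': array([ -35.16642024,  560.38041582, 1425.63747752])}
```

View pics/side0.png

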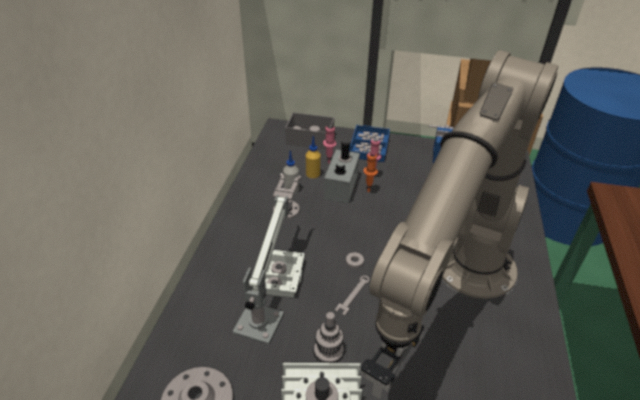

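View pics/top0.png

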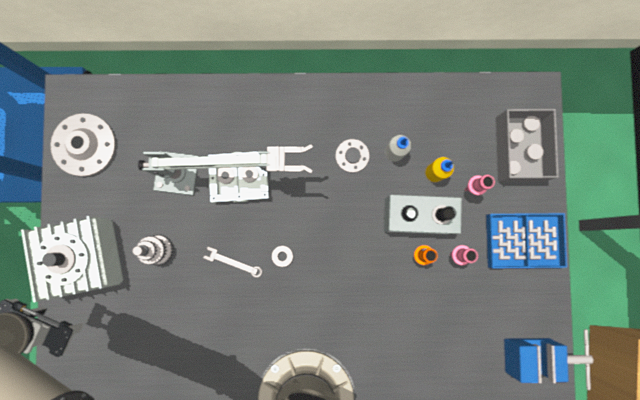

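Top view: the grey stand is at about (425,215), with bores at (410,213) and (446,213). The yoke is at about (290,158) and opens to the right (-y). Driver look-alikes are orange (425,255), pink (464,255) and pink (480,184). The two black-topped objects in the stand are the candidates, so I'll enlarge those.

Run:
```python
import cv2,numpy as np
t=cv2.imread("pics/top0.png");s=cv2.imread("pics/side0.png")
r=lambda im,x,y,w,h,W,H:cv2.resize(im[y:y+h,x:x+w],(W,H),interpolation=cv2.INTER_CUBIC)
a=np.vstack([r(t,380,180,100,70,400,280),r(t,250,130,100,70,400,280)])
b=np.vstack([r(s,300,120,100,70,400,280),r(s,250,140,100,70,400,280)])
cv2.imwrite("pics/crop1.png",np.hstack([a,b]))
```

```text
(no output)
```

View pics/crop1.png

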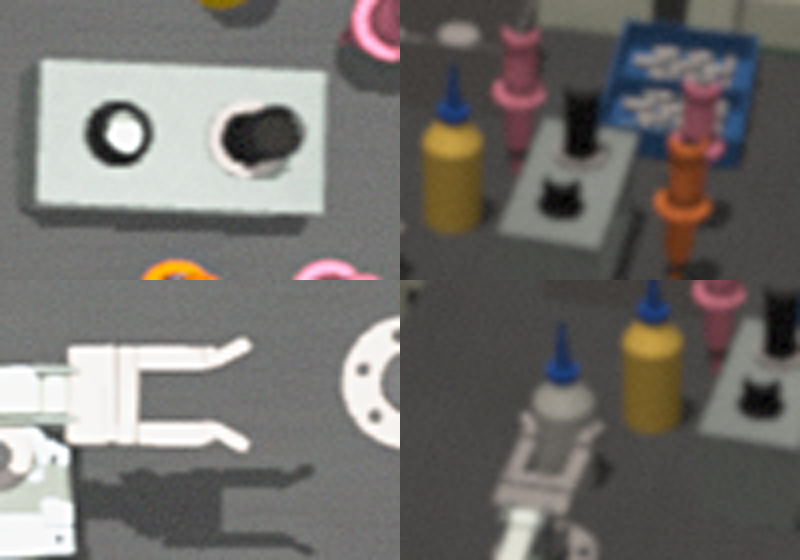

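The lower candidate has a short rounded handle in the left bore, top view (410,213), so it is the torque screwdriver. The one in the right bore, top view (446,213), is a tall black cylinder above a light flange. That is the driver, and it isn't orange or pink. The fork is clear, with its slot closing at about (284.5,158.6).

```bash
cat > h.py <<'E'
from rig import *
import cv2,numpy as np
def cam(n):
    c=camera_model(n);R=cv2.Rodrigues(np.array(c["rvec"]))[0];K=np.array([[c["fx"],0,c["cx"]],[0,c["fy"],c["cy"]],[0,0,1]])
    return K,R,np.array(c["tvec"])
def onz(n,uv,z):
    K,R,t=cam(n);o=-R.T@t;d=R.T@np.linalg.inv(K)@[*uv,1];return o+d*(z-o[2])/d[2]
def tri(top,side):
    P=[]
    for n in("top","side"):
        K,R,t=cam(n);P.append(K@np.c_[R,t])
    X=cv2.triangulatePoints(P[0],P[1],np.array(top,float).reshape(2,1),np.array(side,float).reshape(2,1))[:,0];return X[:3]/X[3]
def proj(n,p):
    K,R,t=cam(n);q=K@(R@np.array(p,float)+t);return q[:2]/q[2]
E
python3 - <<'E'
from h import *
np.set_printoptions(precision=1,suppress=True)
print("collar",tri((441.8,214.5),(345.5,159.5)),onz("top",(441.8,214.5),116),onz("side",(345.5,159.5),113))
print("top",tri((448.5,213),(345.3,142)),onz("top",(448.5,213),193),onz("side",(345.3,142),193))
print("grip bottom by top",onz("top",(442.3,214),124))
print("stand",[onz("top",(380+x/4,180+y/4),110) for x,y in((40,60),(327,72),(323,214),(35,205))])
print("fork end",tri((284.5,158.6),(285.8,191.8)),onz("top",(284.5,158.6),270),onz("side",(285.8,191.8),270))
for a,b in(((311.8,146.8),(281.8,175)),((311.5,170.5),(300.5,176.3))):print("tip",tri(a,b),onz("top",a,276),onz("side",b,276))
print("shaded rib mid",onz("top",(278,158.3),276), "arm root",onz("top",(145,165),270))
for n,z,p in (("oil",195,(448,163)),("thin",195,(402,140))):print(n,onz("top",p,z))
E
```

```text
collar [ 533.6 -393.2   96.5] [ 533.7 -387.8  116. ] [ 529.4 -370.4  113. ]
top [ 535.1 -386.9  185.9] [ 533.1 -385.1  193. ] [ 535.2 -376.2  193. ]
grip bottom by top [ 534.6 -387.1  124. ]
stand [array([ 590.2, -244.6,  110. ]), array([ 580.2, -447.1,  110. ]), array([ 480.2, -441.3,  110. ]), array([ 488.2, -239.1,  110. ])]
fork end [669.   43.7 250.8] [667.5  42.8 270. ] [660.8  66.3 270. ]
tip [698.5 -25.5 263.2] [695.6 -25.5 276. ] [694.1  -9.5 276. ]
tip [635.2 -24.6 269.6] [636.2 -24.3 276. ] [631.4 -16.4 276. ]
shaded rib mid [667.3  58.6 276. ] arm root [653.8 389.6 270. ]
oil [ 666.  -386.9  195. ]
thin [ 728.7 -265.8  195. ]
```

```bash
cat >> h.py <<'E'
from scipy.spatial.transform import Rotation as Rn
def rows(wps):
    "world TCP points -> travel in tool axes from the present pose"
    s=state();w,x,y,z=s["tool_rot"];R=Rn.from_quat([x,y,z,w])
    e=R.as_matrix()
    print("t",s["t"],"pos",s["position"].round(1),"y-angle",np.degrees(np.arctan2(e[1,1],e[0,1])).round(2),"tilt",(np.degrees(e[:2,2])).round(2),"F",s["ft_force"].round(2),"w",round(s["width"],3),"gf",round(s["gripper_force"],1))
    for p in wps:print(np.round(R.inv().apply(np.array(p,float)-s["position"]),1).tolist())
E
python3 -c "
from h import *
rows([(269,619,400),(450,300,400),(500,0,400),(533.5,-387,330)])"
```

```text
t 0.1 pos [268.8 618.7 204.8] y-angle 66.52 tilt [-0.02 -0.06] F [-0.13 -0.51 -0.07] w 0.996 gf 0.0
[-0.1, 0.1, -195.2]
[-293.2, -220.4, -194.9]
[-458.6, -475.6, -194.6]
[-643.6, -817.1, -124.2]
```

Request:
servo_tool(travel=[[0,0,-40],[0,0,-80],[0,0,-120],[0,0,-160],[-20,-15,-195],[-50,-37,-195],[-80,-60,-195],[-110,-82,-195],[-140,-105,-195],[-170,-127,-195],[-200,-150,-195],[-230,-172,-195]], turn=[[0,0,0],[0,0,0],[0,0,0],[0,0,0],[0,0,0],[0,0,3],[0,0,6],[0,0,9],[0,0,12],[0,0,15],[0,0,18],[0,0,21]], grip=[1,1,1,1,1,1,1,1,1,1,1,1])

```text
t: 1.1
position: [411.8, 367.7, 400.3]
tool_rot: [-0.0, 0.38, 0.925, -0.0]
ft_force: [0.6, -0.1, 0.9]
width: 1.001
gripper_force: 0.0
```

```bash
python3 -c "
from h import *
rows([(450,300,400),(500,0,400),(533.5,-387,330)])"
```

```text
t 1.1 pos [411.8 367.7 400.3] y-angle 45.37 tilt [-0.02 -0.01] F [ 0.56 -0.08  0.91] w 1.001 gf 0.0
[-74.7, -21.4, 0.3]
[-321.1, -199.7, 0.3]
[-616.8, -451.5, 70.4]
```

Request:
servo_tool(travel=[[-32,-10,0],[-64,-20,0],[-92,-35,0],[-120,-55,0],[-148,-75,0],[-176,-95,0],[-204,-115,0],[-232,-135,0],[-260,-155,0],[-288,-175,0],[-316,-196,0],[-344,-220,0]], turn=[[0,0,2],[0,0,5],[0,0,8],[0,0,11],[0,0,14],[0,0,17],[0,0,20],[0,0,23],[0,0,26],[0,0,29],[0,0,32],[0,0,35]], grip=[1,1,1,1,1,1,1,1,1,1,1,1])

```text
t: 2.1
position: [502.5, -29.7, 400.3]
tool_rot: [-0.0, 0.64, 0.768, -0.0]
ft_force: [0.2, 0.0, -0.5]
width: 0.999
gripper_force: 0.0
```

```bash
python3 -c "
from h import *
rows([(533.5,-387,330),(533.5,-387,235),(533.5,-387,141)])"
```

```text
t 2.1 pos [502.5 -29.7 400.3] y-angle 10.4 tilt [-0.01  0.01] F [ 0.21  0.03 -0.53] w 0.999 gf 0.0
[-357.0, -34.0, 70.3]
[-357.0, -34.0, 165.3]
[-357.0, -34.0, 259.3]
```

Request:
servo_tool(travel=[[-32,-3,0],[-64,-6,0],[-96,-9,0],[-128,-12,0],[-160,-15,0],[-192,-18,10],[-224,-21,25],[-256,-24,45],[-288,-27,70],[-320,-30,95],[-350,-33,125],[-357,-34,155]], turn=[[0,0,1],[0,0,2],[0,0,3],[0,0,4],[0,0,5],[0,0,6],[0,0,7],[0,0,8],[0,0,9],[0,0,10],[0,0,10.4],[0,0,10.4]], grip=[1,1,1,1,1,1,1,1,1,1,1,1])

```text
t: 3.1
position: [533.0, -390.2, 243.9]
tool_rot: [0.0, 0.708, 0.706, -0.001]
ft_force: [0.6, -0.2, -0.1]
width: 1.0
gripper_force: 0.0
```

Run:
```python
from h import *
rows([(533.5,-387,141)])
t=camera("top");s=camera("side")
p=state()["position"];print(p,proj("top",p),proj("side",p))
a=cv2.resize(t[150:260,370:480],(560,560),interpolation=3)[:, :400]
for n,im,x,y in(("t",t,395,160),("s",s,300,100)):
    globals()[n]=cv2.resize(im[y:y+100,x:x+80],(400,500),interpolation=3)
cv2.imwrite("pics/c2.png",np.hstack([t,s])[:,:,::-1])
```

```text
t 3.1 pos [ 533.  -390.2  243.9] y-angle -0.13 tilt [-0.05 -0.13] F [ 0.6  -0.25 -0.14] w 1.0 gf 0.0
[3.4, 0.5, 102.9]
[ 531.78095274 -386.1406989   240.47369443] [454.14987512 212.32105034] [347.15671502 130.54970931]
```

View pics/c2.png

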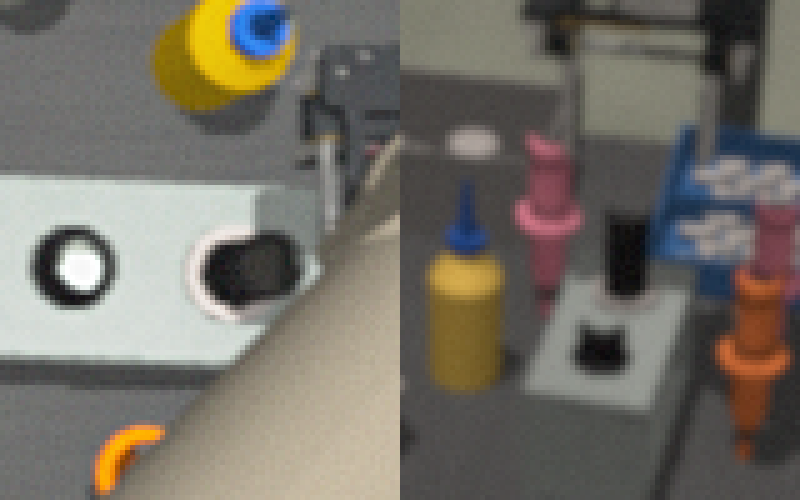

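The driver's top is at top (449,212.6) and side (346,142.4), and the open fingers straddle it with the bottles well clear. I'll go down and grip.

Request:
servo_tool(travel=[[0,0,12],[0,0,25],[0,0,38],[0,0,51],[0,0,64],[0,0,76],[0,0,87],[0,0,95],[0,0,101],[0,0,104],[0,0,104],[0,0,104]], turn=[[0,0,0],[0,0,0],[0,0,0],[0,0,0],[0,0,0],[0,0,0],[0,0,0],[0,0,0],[0,0,0],[0,0,0],[0,0,0],[0,0,0]], grip=[1,1,1,1,1,1,1,1,1,1,1,1])

```text
t: 4.2
position: [534.5, -385.7, 141.8]
tool_rot: [0.0, 0.706, 0.708, -0.0]
ft_force: [-0.3, -0.7, 0.4]
width: 1.0
gripper_force: 0.0
```

```bash
python3 -c "
from h import *
rows([(533.5,-387,141)]);rows([])"
```

```text
t 4.2 pos [ 534.5 -385.7  141.8] y-angle 0.11 tilt [ 0.01 -0.01] F [-0.35 -0.73  0.38] w 1.0 gf 0.0
[-1.2, -1.0, 0.8]
t 4.2 pos [ 534.5 -385.7  141.8] y-angle 0.11 tilt [ 0.01 -0.01] F [-0.35 -0.73  0.38] w 1.0 gf 0.0
```

Request:
servo_tool(travel=[[0,0,0],[0,0,0],[0,0,0],[0,0,0],[0,0,0],[0,0,0],[0,0,0],[0,0,0],[0,0,0],[0,0,0],[0,0,0],[0,0,0]], turn=[[0,0,0],[0,0,0],[0,0,0],[0,0,0],[0,0,0],[0,0,0],[0,0,0],[0,0,0],[0,0,0],[0,0,0],[0,0,0],[0,0,0]], grip=[0.8,0.6,0.5,0.4,0.35,0.3,0.3,0.3,0.3,0.3,0.3,0.3], grip_force=30)

```text
t: 5.2
position: [534.3, -385.6, 141.5]
tool_rot: [-0.0, 0.706, 0.708, -0.0]
ft_force: [0.1, 0.2, -0.0]
width: 0.383
gripper_force: 30.0
```

```bash
python3 -c "
from h import *
rows([])"
```

```text
t 5.2 pos [ 534.3 -385.6  141.5] y-angle 0.11 tilt [-0.01 -0.  ] F [ 0.1   0.23 -0.02] w 0.383 gf 30.0
```

Request:
servo_tool(travel=[[0,0,-4],[0,0,-12],[0,0,-25],[0,0,-40],[0,0,-57],[0,0,-75],[0,0,-95],[0,0,-115],[0,0,-135],[0,0,-153],[0,0,-168],[0,0,-180]], turn=[[0,0,0],[0,0,0],[0,0,0],[0,0,0],[0,0,0],[0,0,0],[0,0,0],[0,0,0],[0,0,0],[0,0,0],[0,0,0],[0,0,0]], grip=[0.3,0.3,0.3,0.3,0.3,0.3,0.3,0.3,0.3,0.3,0.3,0.3])

```text
t: 6.2
position: [534.3, -385.9, 324.1]
tool_rot: [0.001, 0.707, 0.708, 0.0]
ft_force: [0.4, 0.1, -5.2]
width: 0.385
gripper_force: 30.0
```

Run:
```python
from h import *
rows([(560,-300,330),(640,-150,330),(667,-75,330)])
s=camera("side");t=camera("top")
rows([])
p=state()["position"];c=p-[0,0,31]
print(proj("side",c),proj("top",c))
```

```text
t 6.2 pos [ 534.3 -385.9  324.1] y-angle 0.1 tilt [ 0.09 -0.05] F [ 0.41  0.1  -5.18] w 0.385 gf 30.0
[85.8, 25.9, -5.9]
[235.7, 106.1, -5.9]
[310.7, 133.2, -5.9]
t 6.3 pos [ 534.7 -386.2  324. ] y-angle 0.11 tilt [ 0.16 -0.08] F [ 0.15 -0.83 -4.52] w 0.382 gf 30.0
[347.09508947 118.78550389] [460.41460132 209.71970683]
```

Request:
servo_tool(travel=[[8,3,0],[25,10,0],[50,20,0],[77,32,0],[105,44,0],[133,56,0],[161,68,0],[189,80,0],[217,92,0],[245,104,0],[270,116,0],[290,126,0]], turn=[[0,0,0],[0,0,0],[0,0,0],[0,0,0],[0,0,0],[0,0,0],[0,0,0],[0,0,0],[0,0,0],[0,0,0],[0,0,0],[0,0,0]], grip=[0.3,0.3,0.3,0.3,0.3,0.3,0.3,0.3,0.3,0.3,0.3,0.3])

```text
t: 7.3
position: [660.1, -91.6, 320.0]
tool_rot: [-0.001, 0.706, 0.709, -0.0]
ft_force: [0.1, -0.4, -4.5]
width: 0.384
gripper_force: 30.0
```

Request:
servo_tool(travel=[[6,3,0],[12,5,0],[16,6,0],[18,7,0],[18,7,0],[18,7,0]], turn=[[0,0,0],[0,0,0],[0,0,0],[0,0,0],[0,0,0],[0,0,0]], grip=[0.3,0.3,0.3,0.3,0.3,0.3])

```text
t: 7.8
position: [666.4, -78.2, 321.5]
tool_rot: [0.0, 0.707, 0.707, -0.0]
ft_force: [0.4, 0.1, -4.2]
width: 0.382
gripper_force: 30.0
```

Run:
```python
from h import *
rows([(667,-75,311)])
s=camera("side");t=camera("top")
p=state()["position"];c=p-[0,0,31]
print(p,proj("side",c),proj("top",c),proj("side",p+[0,0,52]))
a=cv2.resize(t[120:200,250:350],(500,400),interpolation=3)
b=cv2.resize(s[130:230,250:325],(300,400),interpolation=3)
cv2.imwrite("pics/c3.png",np.hstack([a,b])[:,:,::-1])
```

```text
t 7.8 pos [666.4 -78.2 321.5] y-angle 0.05 tilt [-0.   -0.01] F [ 0.37  0.12 -4.21] w 0.382 gf 30.0
[3.2, 0.6, 10.5]
[666.44791436 -78.17023193 321.59840077] [294.63847952 160.76745362] [333.32291253 157.21171046] [294.18955909 140.40116481]
```

View pics/c3.png

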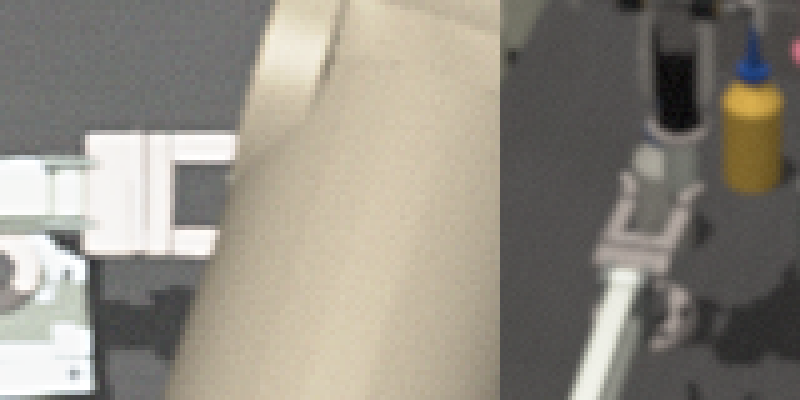

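Side view: the driver hangs upright with its collar at side (294.5,163), where I predicted it. The fork's tips are at (281,174.5) and (300.5,177), directly ahead in +y. I'll advance above the lips.

Request:
servo_tool(travel=[[3,0,0],[9,0,0],[15,0,0],[21,0,0],[27,0,0],[33,0,0],[39,0,0],[45,0,0],[51,0,0],[57,0,0],[63,0,0],[69,0,0]], turn=[[0,0,0],[0,0,0],[0,0,0],[0,0,0],[0,0,0],[0,0,0],[0,0,0],[0,0,0],[0,0,0],[0,0,0],[0,0,0],[0,0,0]], grip=[0.3,0.3,0.3,0.3,0.3,0.3,0.3,0.3,0.3,0.3,0.3,0.3])

```text
t: 8.9
position: [666.6, -7.7, 321.5]
tool_rot: [-0.0, 0.706, 0.708, -0.0]
ft_force: [0.3, -0.5, -4.1]
width: 0.385
gripper_force: 30.0
```

Request:
servo_tool(travel=[[4,0,0],[8,0,0],[12,0,0],[16,0,0],[20,0,0],[23,0,0],[25,0,0],[26,0,0],[26,0,0],[26,0,0]], turn=[[0,0,0],[0,0,0],[0,0,0],[0,0,0],[0,0,0],[0,0,0],[0,0,0],[0,0,0],[0,0,0],[0,0,0]], grip=[0.3,0.3,0.3,0.3,0.3,0.3,0.3,0.3,0.3,0.3])

```text
t: 9.73
position: [666.5, 17.5, 321.5]
tool_rot: [0.0, 0.706, 0.708, -0.0]
ft_force: [0.9, 0.2, -5.2]
width: 0.384
gripper_force: 30.0
```

Run:
```python
from h import *
rows([(667,25,311)])
s=camera("side");t=camera("top")
p=state()["position"];c=p-[0,0,31]
print(p,state()["ft_force"],proj("side",c),proj("top",c))
a=cv2.resize(t[120:200,250:350],(400,320),interpolation=3)
b=cv2.resize(s[150:214,258:322],(400,400),interpolation=3)
a=np.vstack([a,np.zeros((80,400,3),np.uint8)])
cv2.imwrite("pics/c4.png",np.hstack([a,b])[:,:,::-1])
```

```text
t 9.7333 pos [666.5  17.5 321.5] y-angle 0.11 tilt [-0.   -0.01] F [ 0.87  0.2  -5.25] w 0.384 gf 30.0
[7.5, 0.5, 10.5]
[666.54006709  17.48412592 321.50341742] [-0.40795422 -0.23738325 -4.46017803] [287.65514431 177.50535721] [294.33278553 157.4450931 ]
```

View pics/c4.png

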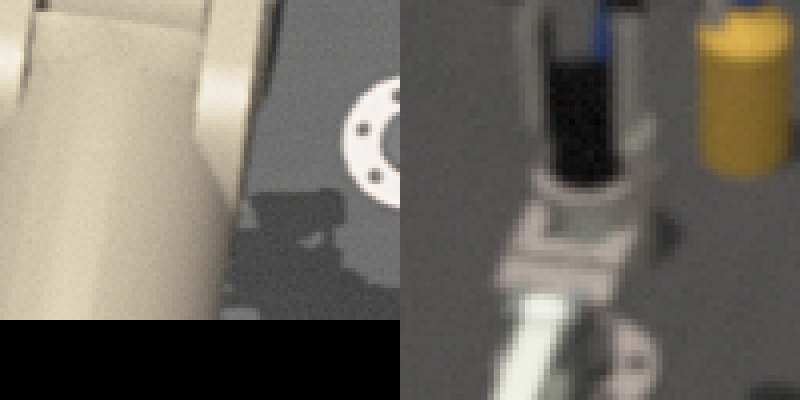

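Side crop: the collar (ring at crop (584,190)) is over the fork, between the tines and in front of the rib. Next I'll creep toward the slot's closed end and feel for it.

Request:
servo_tool(travel=[[1,0,0],[2,0,0],[3,0,0],[4,0,0],[5,0,0],[6,0,0],[7,0,0],[7.5,0,0],[7.5,0,0]], turn=[[0,0,0],[0,0,0],[0,0,0],[0,0,0],[0,0,0],[0,0,0],[0,0,0],[0,0,0],[0,0,0]], grip=[0.3,0.3,0.3,0.3,0.3,0.3,0.3,0.3,0.3])

```text
t: 10.58
position: [666.5, 25.4, 321.5]
tool_rot: [-0.0, 0.706, 0.708, -0.0]
ft_force: [0.1, -0.6, -4.4]
width: 0.382
gripper_force: 30.0
```

Request:
servo_tool(travel=[[0.5,0,0],[1,0,0],[1,0,0],[1,0,0]], turn=[[0,0,0],[0,0,0],[0,0,0],[0,0,0]], grip=[0.3,0.3,0.3,0.3])

```text
t: 10.92
position: [666.5, 26.3, 321.5]
tool_rot: [-0.0, 0.706, 0.708, -0.0]
ft_force: [0.5, 0.9, -4.0]
width: 0.386
gripper_force: 30.0
```

Request:
servo_tool(travel=[[0.5,0,0],[1,0,0],[1,0,0],[1,0,0]], turn=[[0,0,0],[0,0,0],[0,0,0],[0,0,0]], grip=[0.3,0.3,0.3,0.3])

```text
t: 11.25
position: [666.5, 27.3, 321.4]
tool_rot: [-0.0, 0.706, 0.708, -0.0]
ft_force: [-1.1, 0.2, -4.7]
width: 0.382
gripper_force: 30.0
```

Request:
servo_tool(travel=[[0.5,0,0],[1,0,0],[1,0,0],[1,0,0]], turn=[[0,0,0],[0,0,0],[0,0,0],[0,0,0]], grip=[0.3,0.3,0.3,0.3])

```text
t: 11.58
position: [666.5, 28.3, 321.5]
tool_rot: [-0.0, 0.706, 0.708, -0.0]
ft_force: [0.4, -0.1, -3.7]
width: 0.387
gripper_force: 30.0
```

Request:
servo_tool(travel=[[0.5,0,0],[1,0,0],[1,0,0],[1,0,0]], turn=[[0,0,0],[0,0,0],[0,0,0],[0,0,0]], grip=[0.3,0.3,0.3,0.3])

```text
t: 11.92
position: [666.5, 29.3, 321.5]
tool_rot: [0.0, 0.706, 0.708, -0.0]
ft_force: [0.1, 1.1, -4.5]
width: 0.384
gripper_force: 30.0
```

Request:
servo_tool(travel=[[0.5,0,0],[1,0,0],[1,0,0],[1,0,0]], turn=[[0,0,0],[0,0,0],[0,0,0],[0,0,0]], grip=[0.3,0.3,0.3,0.3])

```text
t: 12.25
position: [666.5, 30.3, 321.5]
tool_rot: [0.0, 0.706, 0.708, -0.0]
ft_force: [-0.3, -0.8, -4.3]
width: 0.386
gripper_force: 30.0
```

Request:
servo_tool(travel=[[0.5,0,0],[1,0,0],[1,0,0],[1,0,0]], turn=[[0,0,0],[0,0,0],[0,0,0],[0,0,0]], grip=[0.3,0.3,0.3,0.3])

```text
t: 12.58
position: [666.5, 31.0, 321.5]
tool_rot: [0.0, 0.706, 0.708, -0.0]
ft_force: [0.6, -2.1, -4.0]
width: 0.386
gripper_force: 30.0
```

Run:
```python
from h import *
rows([])
s=camera("side")
b=cv2.resize(s[150:214,258:322],(600,600),interpolation=3)
cv2.imwrite("pics/c5.png",b[:,:,::-1])
```

```text
t 12.5833 pos [666.5  31.  321.5] y-angle 0.1 tilt [-0.   -0.02] F [ 0.64 -2.14 -3.96] w 0.386 gf 30.0
```

View pics/c5.png

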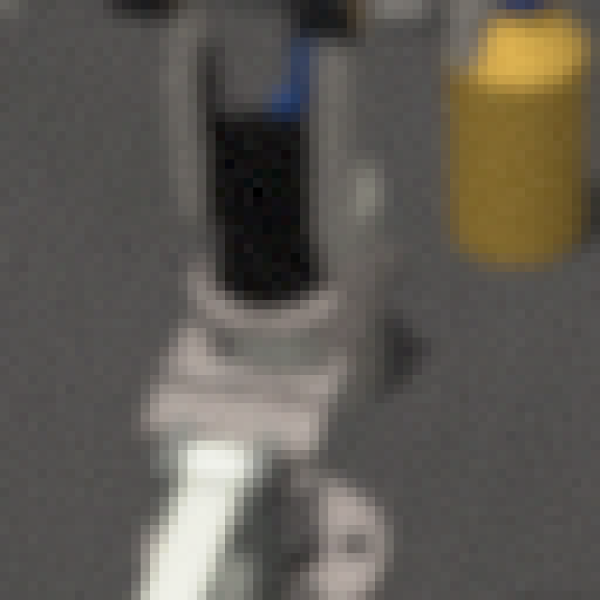

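The fork's closed end is felt at TCP y≈31 (Fy −2.1), so the seat is at y≈28.4. I'll back off 2.7 mm and lower to just above the seat.

Request:
servo_tool(travel=[[-1,0,0],[-2,0,0],[-2.7,0,0],[-2.7,0,2],[-2.7,0,4],[-2.7,0,6],[-2.7,0,8],[-2.7,0,10],[-2.7,0,12],[-2.7,0,13],[-2.7,0,13],[-2.7,0,13]], turn=[[0,0,0],[0,0,0],[0,0,0],[0,0,0],[0,0,0],[0,0,0],[0,0,0],[0,0,0],[0,0,0],[0,0,0],[0,0,0],[0,0,0]], grip=[0.3,0.3,0.3,0.3,0.3,0.3,0.3,0.3,0.3,0.3,0.3,0.3])

```text
t: 13.63
position: [666.5, 28.5, 308.5]
tool_rot: [0.0, 0.706, 0.708, -0.0]
ft_force: [-0.8, 1.0, -4.6]
width: 0.387
gripper_force: 30.0
```

```bash
cat >> h.py <<'E'
def avg(n=20):
    F=[];P=[]
    for i in range(n):
        camera("side");s=state();F.append(s["ft_force"]);P.append(s["position"])
    F=np.array(F);print("F",F.mean(0).round(2),"+-",(F.std(0)/n**.5).round(2),"pos",np.mean(P,0).round(1),"t",s["t"],"torque",s["torque"].round(2))
E
python3 -c "
from h import *
avg(25)"
```

```text
F [-0.05  0.02 -4.42] +- [0.1  0.11 0.1 ] pos [666.5  28.5 308.5] t 14.8833 torque [-0.03  0.06  0.04]
```

W≈4.42 N, so the arm should settle about 35 mm down. I'll descend slowly along its arc.

Request:
servo_tool(travel=[[0,0,1],[0,0,2],[0,0,3],[0,0,4],[0,0,5],[0,0,6],[0,0,7],[-0.2,0,8],[-0.4,0,9],[-0.6,0,10],[-0.8,0,11],[-1,0,12]], turn=[[0,0,0],[0,0,0],[0,0,0],[0,0,0],[0,0,0],[0,0,0],[0,0,0],[0,0,0],[0,0,0],[0,0,0],[0,0,0],[0,0,0]], grip=[0.3,0.3,0.3,0.3,0.3,0.3,0.3,0.3,0.3,0.3,0.3,0.3])

```text
t: 15.88
position: [666.6, 27.4, 296.5]
tool_rot: [0.0, 0.706, 0.708, 0.0]
ft_force: [0.1, -1.4, -0.5]
width: 0.382
gripper_force: 30.0
```

Run:
```python
from h import *
avg(12)
s=camera("side")
b=cv2.resize(s[150:214,258:322],(600,600),interpolation=3)
cv2.imwrite("pics/c6.png",b[:,:,::-1])
```

```text
F [ 0.33 -1.21 -1.26] +- [0.18 0.13 0.11] pos [666.5  27.4 296.5] t 16.4833 torque [-0.47 -0.01 -0.01]
```

View pics/c6.png

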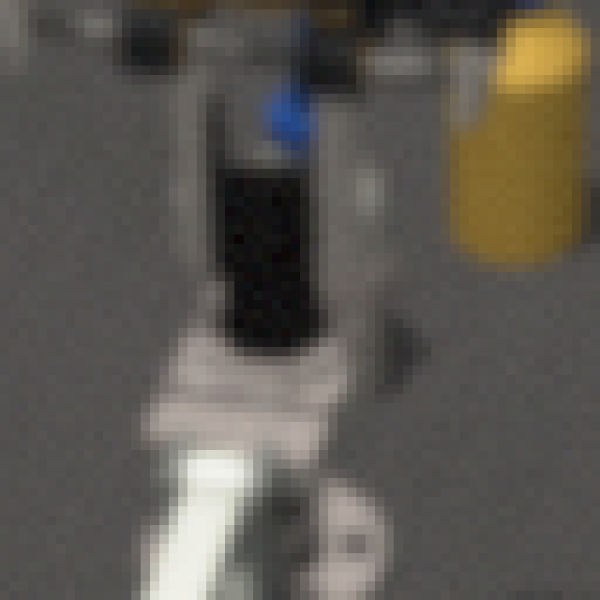

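The collar is now on the fork. The arm has visibly sunk about 1 px (4–5 mm), and the yoke carries about 3.2 N. Continuing along the arc.

Request:
servo_tool(travel=[[-0.5,0,1],[-0.7,0,2],[-0.9,0,3],[-1.1,0,4],[-1.3,0,5],[-1.5,0,6],[-1.7,0,7],[-1.9,0,8],[-2.1,0,9],[-2.3,0,10],[-2.5,0,11],[-2.6,0,12]], turn=[[0,0,0],[0,0,0],[0,0,0],[0,0,0],[0,0,0],[0,0,0],[0,0,0],[0,0,0],[0,0,0],[0,0,0],[0,0,0],[0,0,0]], grip=[0.3,0.3,0.3,0.3,0.3,0.3,0.3,0.3,0.3,0.3,0.3,0.3])

```text
t: 17.53
position: [666.5, 25.0, 284.4]
tool_rot: [-0.0, 0.706, 0.708, 0.0]
ft_force: [1.0, 1.2, -0.4]
width: 0.386
gripper_force: 30.0
```

```bash
python3 -c "
from h import *
avg(12)"
```

```text
F [-0.33  1.21 -1.36] +- [0.14 0.12 0.14] pos [666.5  25.  284.4] t 18.1333 torque [0.38 0.09 0.01]
```

Request:
servo_tool(travel=[[0.1,0,1],[0,0,2],[-0.2,0,3],[-0.4,0,4],[-0.5,0,5],[-0.6,0,6],[-0.8,0,7],[-0.9,0,8],[-1.0,0,9],[-1.2,0,10],[-1.3,0,11],[-1.4,0,12]], turn=[[0,0,0],[0,0,0],[0,0,0],[0,0,0],[0,0,0],[0,0,0],[0,0,0],[0,0,0],[0,0,0],[0,0,0],[0,0,0],[0,0,0]], grip=[0.3,0.3,0.3,0.3,0.3,0.3,0.3,0.3,0.3,0.3,0.3,0.3])

```text
t: 19.13
position: [666.6, 23.4, 272.4]
tool_rot: [0.0, 0.706, 0.708, -0.0]
ft_force: [0.3, -1.0, 0.4]
width: 0.385
gripper_force: 30.0
```

```bash
python3 -c "
from h import *
avg(12)"
```

```text
F [-0.34 -0.55 -0.43] +- [0.15 0.17 0.19] pos [666.5  23.5 272.4] t 19.7333 torque [-0.29  0.06 -0.  ]
```

Request:
servo_tool(travel=[[-0.1,0,1],[-0.2,0,2],[-0.4,0,3],[-0.5,0,4],[-0.6,0,5],[-0.7,0,6],[-0.7,0,6]], turn=[[0,0,0],[0,0,0],[0,0,0],[0,0,0],[0,0,0],[0,0,0],[0,0,0]], grip=[0.3,0.3,0.3,0.3,0.3,0.3,0.3])

```text
t: 20.32
position: [666.5, 22.8, 266.2]
tool_rot: [-0.0, 0.706, 0.708, -0.0]
ft_force: [1.1, -1.4, 0.5]
width: 0.383
gripper_force: 30.0
```

```bash
python3 -c "
from h import *
avg(25)"
```

```text
F [-0.39 -1.36  0.1 ] +- [0.1  0.1  0.09] pos [666.5  22.8 266.5] t 21.5667 torque [-0.39  0.11  0.05]
```

Request:
servo_tool(travel=[[-0.1,0,0],[-0.2,0,0],[-0.3,0,0],[-0.3,0,0]], turn=[[0,0,0],[0,0,0],[0,0,0],[0,0,0]], grip=[0.3,0.3,0.3,0.3])

```text
t: 21.9
position: [666.6, 22.7, 266.5]
tool_rot: [-0.0, 0.706, 0.708, 0.0]
ft_force: [-0.8, -0.2, -0.1]
width: 0.387
gripper_force: 30.0
```

```bash
python3 -c "
from h import *
avg(20)"
```

```text
F [-0.32  0.77  0.01] +- [0.12 0.16 0.12] pos [666.5  22.7 266.5] t 22.9 torque [0.39 0.06 0.04]
```

Request:
servo_tool(travel=[[0.1,0,0],[0.1,0,0],[0.1,0,0],[0.1,0,0]], turn=[[0,0,0],[0,0,0],[0,0,0],[0,0,0]], grip=[0.3,0.3,0.3,0.3], grip_force=10)

```text
t: 23.23
position: [666.5, 22.5, 266.5]
tool_rot: [0.0, 0.706, 0.708, -0.0]
ft_force: [-0.5, 1.0, -0.2]
width: 0.391
gripper_force: 10.0
```

Request:
servo_tool(travel=[[0,0,0],[0,0,0],[0,0,0],[0,0,0],[0,0,0],[0,0,0]], turn=[[0,0,0],[0,0,0],[0,0,0],[0,0,0],[0,0,0],[0,0,0]], grip=[0.3,0.3,0.3,0.3,0.3,0.3], grip_force=3)

```text
t: 23.73
position: [666.5, 22.6, 266.5]
tool_rot: [0.0, 0.706, 0.708, -0.0]
ft_force: [0.4, 0.3, -0.6]
width: 0.386
gripper_force: 3.0
```

Run:
```python
from h import *
avg(15)
s=camera("side");rows([])
b=cv2.resize(s[145:225,250:330],(600,600),interpolation=3)
cv2.imwrite("pics/c7.png",b[:,:,::-1])
```

```text
F [-0.12  0.31  0.01] +- [0.11 0.13 0.09] pos [666.5  22.6 266.5] t 24.4833 torque [-0.01  0.04  0.02]
t 24.5333 pos [666.5  22.6 266.5] y-angle 0.11 tilt [ 0. -0.] F [ 0.13 -0.2   0.68] w 0.388 gf 3.0
```

View pics/c7.png

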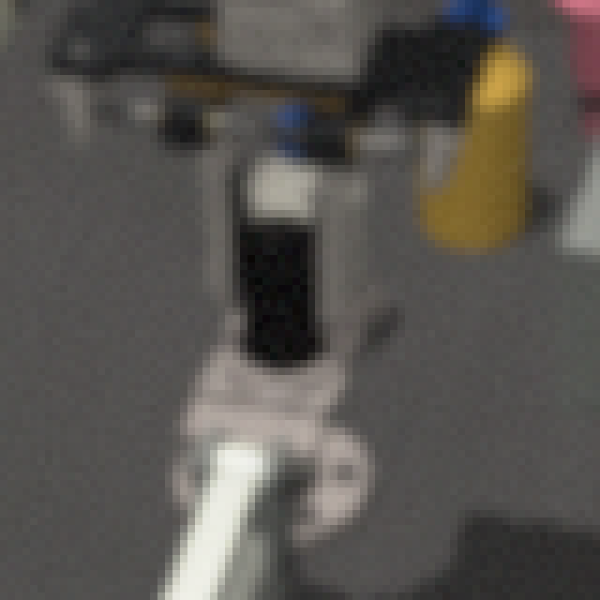

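The forces are balanced (Fz≈0, Fy≈0.3) and the driver is upright and seated. Releasing slowly.

Request:
servo_tool(travel=[[0,0,0],[0,0,0],[0,0,0],[0,0,0],[0,0,0],[0,0,0],[0,0,0],[0,0,0],[0,0,0],[0,0,0]], turn=[[0,0,0],[0,0,0],[0,0,0],[0,0,0],[0,0,0],[0,0,0],[0,0,0],[0,0,0],[0,0,0],[0,0,0]], grip=[0.39,0.4,0.42,0.45,0.5,0.55,0.6,0.65,0.7,0.75])

```text
t: 25.37
position: [666.5, 22.6, 266.5]
tool_rot: [-0.0, 0.706, 0.708, -0.0]
ft_force: [-0.5, -0.7, -0.8]
width: 0.735
gripper_force: 0.0
```

Request:
servo_tool(travel=[[0,0,-3],[0,0,-10],[0,0,-20],[0,0,-32],[0,0,-45],[0,0,-58],[0,0,-72],[0,0,-86],[0,0,-100],[0,0,-114],[0,0,-125],[0,0,-130]], turn=[[0,0,0],[0,0,0],[0,0,0],[0,0,0],[0,0,0],[0,0,0],[0,0,0],[0,0,0],[0,0,0],[0,0,0],[0,0,0],[0,0,0]], grip=[0.8,0.8,0.8,0.8,0.8,0.8,0.8,0.8,0.8,0.8,0.8,0.8])

```text
t: 26.37
position: [666.9, 22.4, 398.9]
tool_rot: [0.001, 0.706, 0.708, 0.001]
ft_force: [0.5, 0.1, -1.3]
width: 0.798
gripper_force: 0.0
```

Run:
```python
from h import *
avg(10)
ims=[]
for i in range(2):
    s=camera("side");ims.append(cv2.resize(s[145:225,250:330],(400,400),interpolation=3))
    for _ in range(4):z=camera("side")
cv2.imwrite("pics/c8.png",np.hstack(ims)[:,:,::-1])
print(np.abs(z[145:225,250:330].astype(int)-s[145:225,250:330]).mean())
```

```text
F [-0.1   0.22  0.07] +- [0.16 0.14 0.16] pos [666.5  22.7 396.4] t 26.8667 torque [-0.06  0.07  0.08]
1.7659895833333332
```

View pics/c8.png

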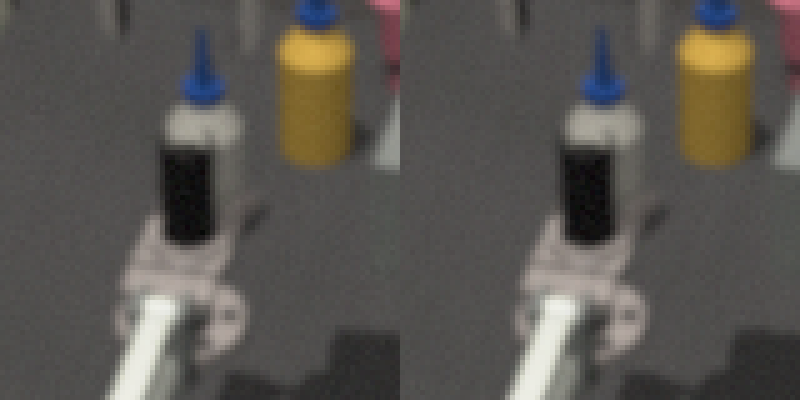

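The driver hangs upright in the yoke (grip at crop (188,195) in both frames). It isn't moving, and the gripper is well above it, so I'm handing in.

```bash
python3 -c "
from rig import *
print(close_job())"
```

```text
the job is handed in; nothing more can be done
None
```

The driver hangs upright and still in the yoke with the gripper clear, and the job was handed in at about 27 s; no verdict came back.

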